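# Put the pill organiser away and clamp the medicine drawer

### The job

Put the blue pill organiser away in the medicine drawer, lids up, and push the drawer shut until it bears lightly on its rubber seal. Then, with a fingertip, flip the upright brass lever on top of the unit back and down over its dead centre until it snaps flat, so that its hook clamps the drawer tight. Push with a light hand (no more than about 8 N on the drawer, 15 N on the lever), feeling for the seal and for the lever's stop rather than ramming them, and leave the other things on the counter as they are.

Things in the scene. Friction and masses are not known exactly. Their poses are not given: they have to be found in the camera images.
- organiser: blue plastic day pill organiser, a box 90 x 36 x 24 mm with four paler snap lids along it, 70 g. Origin: centre of its underside; x along its length, y across its 36 mm width, z up through the lids. Starts lying flat, lids up, on the counter left or right of the medicine unit.
- medicine_unit: white medicine drawer unit screwed to the counter, 210 mm deep, 220 wide, 88 high, one drawer, brass draw latch on top near the front. Origin: on the counter, middle of the carcass's lower front edge, in the plane of the drawer's mouth; x points back into the unit (away from the robot, yaw within 0.15 rad), y to its left, z up. Top at z = 88 mm, clear but for the latch.
- drawer (a joint): drawer opening in m: 0 = clamped home, growing as it slides out to the robot; starts 0.146 to 0.158. Runners drag 2 N. Somewhere from 0.0055 to 0.001 (how far the seal stands proud differs and is not measured) it meets the rubber seal, which pushes back with 20 N per mm; pushed onto it and let go it stays. The latch hook catches it up to 0.006 and draws it in; farther out the hook misses.
- drawer_in (a point): centre of the drawer's inner floor: 164 mm (x) by 178 mm (y), 16 mm above the counter, walls 46 mm high, the front panel's inner face 82 mm to its -x. Slides with the drawer; axes parallel to the unit's. With the drawer open only the part in front of the mouth plane is uncovered (149 to 161 mm of it).
- latch (a joint): angle of the brass lever, rad: 0 = upright (leaning 0.09 back), growing as it is pushed back and down; stop at 1.482 = flat, firm. Starts 0 to 0.1; stays where left until loaded. With the drawer on its seal the load begins at 0.7 to 1.1, peaks at 1.1 to 1.3 (0.1 to 0.45 N m: 3 to 12 N at a fingertip), is nil at dead centre 1.45; beyond it snaps down and holds, short of it it springs up when let go.
- latch_pivot (a point): the lever's hinge axis (parallel to the unit's y), 30 mm behind the mouth plane, 97 mm above the counter; axes the unit's. The lever is a brass plate 22 mm wide, 4 thick, reaching 58 mm from this axis; when flat its upper face is 2 mm above the axis. The joint's stop is where it meets a rubber buffer on the unit's top.
- latch_tip (a point): point on the lever's middle line 56 mm from its hinge axis, near its free end. Follow its arc while pushing: a fingertip pressed straight down while the lever is still steep rubs on it and needs about twice the force.
- drawer_push (a point): white drawer front, 216 mm wide, 16 thick, 4 to 86 mm above the counter, flat outer face. This point: on that outer face at the place to push: 75 mm left of the middle, 75 mm above the counter; axes parallel to the unit's. Outer face 19 mm in front of the mouth plane at opening 0. A steel lip pull sticks out 10 mm (within 35 mm of the middle, z 28 to 42 mm).
- key (a point): steel key in the drawer front's brass cam lock, right of the middle; sticks out 26 mm from the front, bow 18 mm. Fixed; keep clear of it. Point at the bow's centre.
- keeper (a point): top of the brass keeper, an upright tab 18 mm wide and 4 mm thick standing on the middle of the drawer front's top edge, 114 mm above the counter. The latch hook drops in front of it and pulls it back.
- hook_bar (a point): middle of the steel roller at the free end of the latch's brass hook frame (29 mm wide), which the lever carries. Lever up: it hovers 35 mm in front of the mouth plane, 123 mm above the counter, over the keeper's path; it drops and draws back as the lever goes down. Keep clear of it.
- tweezer_case: bystander: steel tweezer case 115 x 28 x 16 mm lying on the counter; origin centre of underside, x along it
- jade_roller: bystander: green jade face roller lying on the counter, 150 x 48 x 22 mm; origin under its middle, x along it
- rollon_bottle: bystander: glass roll-on bottle with black cap, 29 mm across, 86 mm high, standing; origin centre of underside
- toothbrush_cup: bystander: white ceramic cup 76 mm across, 100 mm high, with two toothbrushes reaching to 175 mm; origin centre of underside
- soap_dispenser: bystander: amber pump dispenser, 66 mm across, 180 mm high; origin centre of underside
Not all that is in view belongs to the job. What is shaped like the organiser but pink or red is not meant.

How it is judged:
On the way, in this order (a step that is already met when the one before it is completed fails the run):
1. the organiser lies lids up on the floor of the open drawer, let go (x of organiser in the frame of drawer_in between -0.07 and 0.07 m and y of organiser in the frame of drawer_in between -0.08 and 0.08 m and z of organiser in the frame of drawer_in between -0.004 and 0.006 m and angle between organiser's own z axis and vertical below 0.15 rad and contact force between the fingers and organiser below 0.05 N and value of joint drawer above 0.05 m), for 0.2 s.
2. the drawer is pushed shut until it bears on its seal, while the lever is still up (value of joint drawer below 0.006 m and contact force between medicine_unit and drawer above 0.5 N and value of joint latch below 0.6 rad), for 0.1 s.
3. the lever is flipped past dead centre and lies on its stop, the drawer drawn in (value of joint latch above 1.455 rad and value of joint drawer below 0.003 m and contact force between medicine_unit and drawer above 10 N), for 0.2 s.
At the end, for the whole second after the job is handed in: The organiser lies at rest, lids up, on the drawer's floor (within 70 mm in x, 80 mm in y of its centre, tilt under 0.15 rad); the lever lies past dead centre on its stop (above 1.455) and clamps the drawer on its seal (opening under 3 mm, more than 10 N) (all of step 3 and x of organiser in the frame of drawer_in between -0.07 and 0.07 m and y of organiser in the frame of drawer_in between -0.08 and 0.08 m and z of organiser in the frame of drawer_in between -0.004 and 0.006 m and angle between organiser's own z axis and vertical below 0.15 rad and contact force between the fingers and organiser below 0.05 N and linear speed of organiser below 0.02 m/s); the robot touches nothing.
It fails at once if the lever is pushed with more than 20 N (contact force between the fingers and latch above 20 N).
It fails at once if the drawer is forced onto its seal with more than 10 N (contact force between the fingers and drawer above 10 N and value of joint drawer below 0.02 m).
It fails at once if the arm, not a fingertip, presses on the lever (contact force between the arm and latch above 5 N).
It fails at once if another thing on the counter is shifted by more than 25 mm or knocked over (distance of any of tweezer_case, jade_roller, rollon_bottle, toothbrush_cup, soap_dispenser from where it was at the start of the episode above 0.025 m or angle between any of tweezer_case, jade_roller, rollon_bottle, toothbrush_cup, soap_dispenser's own z axis and vertical above 0.35 rad).
It also fails if it takes over 72 s, if anything falls off the work surface, if the arm or the gripper's body presses on something with over 40 N, if the wrist force passes 120 N, or if a joint passes its speed limit or range.

### The arm

A 7-joint arm with a two-finger parallel gripper is mounted at the origin on the work surface. World frame = base frame: x ahead of the robot, y to its left, z up, the work surface at z = 0. Lengths are in m, angles in rad, forces in N, time in s.
With the tool pointing down it reaches from about 0.425 to 0.95 m from the base axis. Payload 4.7 kg.
Tool frame: the origin (TCP) lies at the very end of the fingers, on their centre line; the grasp point (between the pads) lies bot.grip_depth behind it (bot.grip_depth is the distance from the TCP to the grasp point, in m); z points along the fingers, y is the line along which they close (so a half turn about z gives the same grasp; the last joint's range is limited). The gripper opens to 87 mm and grips with 3 to 60 N. Pads are 19 mm wide; open, the fingers measure 117 mm over their backs; the gripper's body (75 mm by 190 mm) begins 51 mm behind the grasp point.
Start: joints at [1.208, 0.469, -0.049, 1.532, 0.024, 1.141, -0.082], TCP at [0.221, -0.638, 0.223] pointing down, gripper open.
Joint ranges: [-2.59, 2.59], [-0.33, 1.99], [-1.39, 1.29], [0.1, 2.45], [-1.04, 4.18], [0.21, 1.99], [-2.66, 2.66]. Speed limits (rad/s): [2.57, 2.57, 3.14, 3.14, 3.14, 3.14, 3.14].

### API

Orientations are given as a unit quaternion [x, y, z, w].
In Python, from bench import bot, eyes gives the robot as it stands. The module is installed in compiled form; this text tells all that it offers.
- The arm moves only by the tool carry_out, never from a script. Its argument "increments" is a list of rows, each an object with "delta_pos": the shift along the world's x, y, z scaled (see below), a list of three; "rot": the turn, a rotation vector about the world's x, y, z scaled (see below), a list of three; "grip": the opening, from 0 (shut) to 1 (fully open). A call has exactly 10 rows; each row is the pose to reach, as a shift and turn from the pose commanded when the call began; what a row does not reach only later rows make up. The controller multiplies each number of a shift by 0.15 m and each number of a turn by 90 degrees. A row lasts 1/8 s, in which the tool goes at most 62.5 mm and 10.7 degrees, less where a joint would pass 70% of its speed; a pose out of reach is approached as far as the arm can. A call with a number of a shift or a turn outside -1 to 1 is refused whole. A call with a gripper value outside its range is refused whole. The fingers move at their own pace and stop on an object; the grip force is fixed at half the most. Time passes only in rows, so rows that repeat a pose let the fingers close, or fill a call up. It gives the time, the measured TCP pose, the force, the opening and the grip force at its end, in the units of the state.
- bot.read_state(): the state, without advancing time (a new reading comes with each control period).
- eyes.grab_frame(name): name is "scene" or "top" or "wrist"; returns (picture, depth): 384x512x3 uint8, red, green, blue; 384x512 float32, m along the optical axis (not along the pixel's ray), 0 where there is no reading.
- eyes.camera_params(name): a dict with "fx", "fy", "cx", "cy" (pixels), "dist_coeffs" ([k1, k2, p1, p2, k3] as OpenCV has them; the pictures are not rectified), "camera_from_world" (4x4, takes a point from world to camera coordinates). Camera axes: x right, y up, looking along -z (the intrinsics and any distortion apply to the point x, -y, -z); pixel columns grow to the right and rows downward; lengths in m; the calibration is good to about 2 mm. A picture is of the moment at which its call begins: read the wrist's pose just before it. camera_params takes no time and is no camera call; for the wrist camera it gives the pose at the moment of the call.
- bot.finish_job(): hands the job in; it is judged then, once.
The state is a dict: "clock": time; "joint_pos": joint angles; "dq": joint speeds; "joint_efforts": joint torques, N m; "eef_pos": TCP position; "tcp_rot": TCP orientation; "wrist_force": force on the tool from outside, world axes, zero at the start; "wrist_torque": the same for the moment, N m; "finger_gap": opening from 0.0 (shut) to 1.0 (fully open); "grasp_force": force on a finger pad.
Only numpy, scipy, OpenCV 4.12 (cv2) and the standard library are available. Lean on these libraries where they do the work, as an engineer would, in place of code of your own. Each camera call takes 0.05 s, during which the arm holds its last target. There are 200 camera calls.

## Working session

There is one attempt and no reset: what is moved stays moved. The work goes in short steps, Python scripts to look and compute and a tool call to move; the robot and the scene stay as the last step left them, time stands still between calls to the robot, and variables do not carry over. Pictures are saved under pics/ and viewed, at most 10 in all, crops included, and the job is handed in when it is done.

Besides the shell and the picture viewer there is one more tool, called after "Request:" by a JSON object that holds its "method" and its "body", one argument or row to a line. carry_out: Moves the arm, as the interface text tells. Shifts and turns lie within -1 to 1; 1 stands for 0.15 m of shift or 90 degrees of turn. Its arguments: {"type":"object","properties":{"increments":{"type":"array"}},"required":["increments"]}

```bash
mkdir -p pics
cat > h.py <<'E'
import numpy as np, cv2
from bench import bot, eyes
def grab(name,fn=None):
    p=eyes.camera_params(name); im,d=eyes.grab_frame(name)
    if fn: cv2.imwrite('pics/'+fn,im[:,:,::-1])
    np.savez('%s.npz'%name,im=im,d=d,**{k:np.array(p[k]) for k in p})
    return im,d,p
def world(name,uv):
    z=np.load('%s.npz'%name); uv=np.array(uv,float).reshape(-1,2)
    K=np.array([[z['fx'],0,z['cx']],[0,z['fy'],z['cy']],[0,0,1]],float)
    n=cv2.undistortPoints(uv[:,None],K,z['dist_coeffs'].astype(float))[:,0]
    d=np.array([z['d'][int(round(v)),int(round(u))] for u,v in uv])
    c=np.c_[n[:,0]*d,-n[:,1]*d,-d,np.ones(len(d))]
    return (np.linalg.inv(z['camera_from_world'])@c.T).T[:,:3]
E
python3 - <<'E'
from h import *
for n in('top','scene'): grab(n,n+'1.png')
s=bot.read_state(); print(s,bot.grip_depth)
E
```

```text
{'clock': 0.1, 'joint_pos': array([ 1.20806923,  0.46935611, -0.0485559 ,  1.53359785,  0.0241285 ,
        1.1410129 , -0.08228674]), 'dq': array([-0.0009475 , -0.00543481,  0.0005632 , -0.00296289, -0.00082974,
       -0.00173738,  0.00183205]), 'joint_efforts': array([ 1.61645876e-04, -5.09170032e+01, -8.15316592e-02, -2.36828542e+01,
       -6.15194114e-02,  3.44806840e-02,  6.58056410e-05]), 'eef_pos': array([ 0.22097103, -0.637219  ,  0.22159752]), 'tcp_rot': array([ 9.86100202e-01,  1.66149307e-01, -2.01171431e-04, -8.71105690e-04]), 'wrist_force': array([0.21239004, 0.60234965, 0.86085668]), 'wrist_torque': array([-0.06189076, -0.00621194,  0.03918093]), 'grasp_force': 0.0, 'finger_gap': 0.9989491346942494} 0.0187
```

View pics/top1.png

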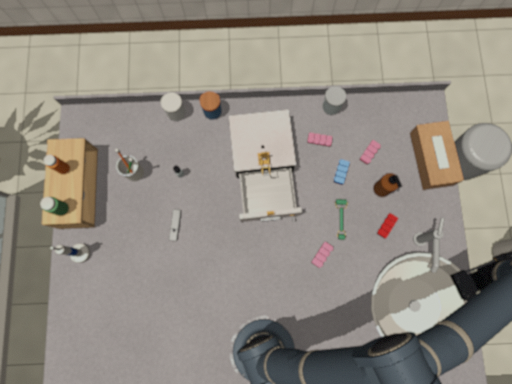

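View pics/scene1.png

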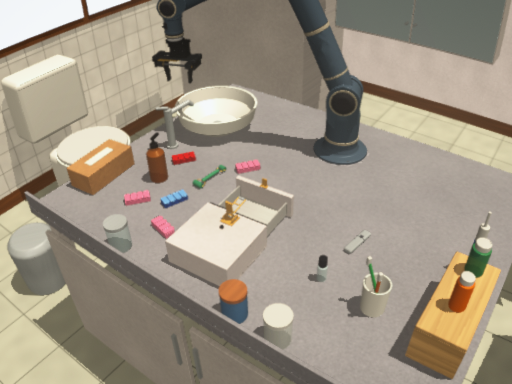

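Top view: the blue organiser is at (342,172), right of the unit. The unit top spans (230–296, 110–172) with its drawer front near (270,213). The jade roller is at (341,219) and the soap dispenser at (387,184). Next I'll measure, using an enlarged crop.

Run:
```python
from h import *
z=np.load('top.npz'); im=z['im']
c=cv2.resize(im[100:230,220:370],None,fx=5,fy=4.6,interpolation=cv2.INTER_CUBIC)
c=cv2.resize(im[100:230,222:372],(690,598),interpolation=cv2.INTER_CUBIC); cv2.imwrite('pics/crop1.png',c[:,:,::-1])
hsv=cv2.cvtColor(im,cv2.COLOR_RGB2HSV)
m=((hsv[:,:,0]>98)&(hsv[:,:,0]<120)&(hsv[:,:,1]>110)).astype(np.uint8); m[:, :325]=0;m[:,360:]=0;m[:150]=0;m[195:]=0
v,u=np.nonzero(m); P=world('top',np.c_[u,v]); P2=P[:,:2].astype(np.float32)
print(len(u),P.mean(0),np.percentile(P[:,2],[10,50,90]),cv2.minAreaRect(P2))
for uv in [(235,120),(262,118),(288,118),(290,160),(236,165),(270,215),(268,190)]: print(uv,world('top',uv).round(4))
print(np.linalg.inv(z['camera_from_world'])[:3,3])
```

```text
1 [ 0.57827192 -0.29720022  0.01915601] [0.01915601 0.01915601 0.01915601] ((0.5782719254493713, -0.2972002327442169), (0.0, 0.0), 0.0)
(235, 120) [[0.81   0.0719 0.0835]]
(262, 118) [[ 0.8127 -0.0266  0.086 ]]
(288, 118) [[ 0.8074 -0.1208  0.0896]]
(290, 160) [[ 0.6483 -0.1192  0.0912]]
(236, 165) [[0.6392 0.073  0.0854]]
(270, 215) [[ 0.4547 -0.0395  0.0865]]
(268, 190) [[ 0.5618 -0.0389  0.0043]]
[0.22046753 0.00499707 1.53966126]
```

View pics/crop1.png

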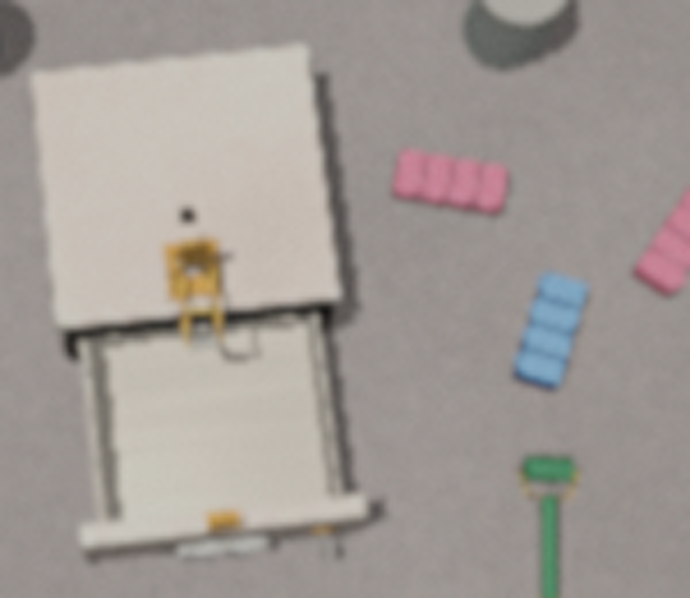

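The crop shows the unit's top front corners at (60,328) and (340,302), its back corners at (35,72) and (308,45), the keeper at (223,520), the hook roller near (200,335), and the organiser's corners at (545,272), (588,285), (560,388), (515,375).

Run:
```python
from h import *
z=np.load('top.npz')
K=np.array([[z['fx'],0,z['cx']],[0,z['fy'],z['cy']],[0,0,1]],float);T=np.linalg.inv(z['camera_from_world'])
def onz(xy,h):
    uv=np.array(xy,float).reshape(-1,2)/4.6+[222,100]-.4
    n=cv2.undistortPoints(uv[:,None],K,z['dist_coeffs'].astype(float))[:,0]
    r=np.c_[n[:,0],-n[:,1],-np.ones(len(n))]@T[:3,:3].T
    return T[:3,3]+r*((h-T[2,3])/r[:,2])[:,None]
U=onz([(60,328),(340,302),(308,45),(35,72)],.088);print(U.round(4))
e=[U[3]-U[0],U[2]-U[1]]; w=U[0]-U[1]; print([np.arctan2(a[1],a[0]) for a in e],np.arctan2(-w[0],w[1]),np.linalg.norm(w),[np.linalg.norm(a) for a in e])
print('front mid',(U[0]+U[1])/2,'centre',U.mean(0))
O=onz([(545,272),(588,285),(560,388),(515,375)],.024);print(O.round(4),O.mean(0)); a=O[0]+O[1]-O[2]-O[3];print('org yaw',np.arctan2(a[1],a[0]))
print('front top edge',onz([(80,530),(368,497),(82,548),(368,517)],.086).round(4),'keeper',onz([(223,520)],.114))
```

```text
[[ 0.617   0.0783  0.088 ]
 [ 0.6291 -0.1379  0.088 ]
 [ 0.8414 -0.1248  0.088 ]
 [ 0.8273  0.0922  0.088 ]]
[np.float64(0.06636455549842277), np.float64(0.061630555830802305)] 0.05562718448776737 0.2165191777410884 [np.float64(0.21078781767356367), np.float64(0.21274987638557155)]
front mid [ 0.62304438 -0.02983933  0.088     ] centre [ 0.72871182 -0.02306879  0.088     ]
[[ 0.6655 -0.311   0.024 ]
 [ 0.6532 -0.3447  0.024 ]
 [ 0.569  -0.3152  0.024 ]
 [ 0.5811 -0.2802  0.024 ]] [ 0.61720576 -0.31277782  0.024     ]
org yaw -0.34345347673591825
front top edge [[ 0.4597  0.0677  0.086 ]
 [ 0.4762 -0.1504  0.086 ]
 [ 0.446   0.0666  0.086 ]
 [ 0.4609 -0.1494  0.086 ]] keeper [[ 0.45836349 -0.03933008  0.114     ]]
```

Request:
{"method": "carry_out", "body": {
  "increments": [
    {"delta_pos":[0.1,0.1,0.2],"rot":[0,0,-0.1],"grip":1},
    {"delta_pos":[0.2,0.2,0.4],"rot":[0,0,-0.2],"grip":1},
    {"delta_pos":[0.35,0.3,0.53],"rot":[0,0,-0.3],"grip":1},
    {"delta_pos":[0.5,0.42,0.53],"rot":[0,0,-0.4],"grip":1},
    {"delta_pos":[0.7,0.56,0.53],"rot":[0,0,-0.43],"grip":1},
    {"delta_pos":[0.88,0.72,0.53],"rot":[0,0,-0.43],"grip":1},
    {"delta_pos":[1,0.85,0.53],"rot":[0,0,-0.43],"grip":1},
    {"delta_pos":[1,1,0.53],"rot":[0,0,-0.43],"grip":1},
    {"delta_pos":[1,1,0.53],"rot":[0,0,-0.43],"grip":1},
    {"delta_pos":[1,1,0.53],"rot":[0,0,-0.43],"grip":1}
  ]
}}

```text
clock: 1.35
eef_pos: [0.3706, -0.4885, 0.3019]
tcp_rot: [0.985, -0.17, -0.0, 0.0]
wrist_force: [-0.5, -0.0, -0.5]
finger_gap: 1.001
grasp_force: 0.0
```

Request:
{"method": "carry_out", "body": {
  "increments": [
    {"delta_pos":[0.2,0.2,0],"rot":[0,0,0],"grip":1},
    {"delta_pos":[0.4,0.4,0],"rot":[0,0,0],"grip":1},
    {"delta_pos":[0.6,0.6,0],"rot":[0,0,0],"grip":1},
    {"delta_pos":[0.8,0.8,0],"rot":[0,0,0],"grip":1},
    {"delta_pos":[1,1,0],"rot":[0,0,0],"grip":1},
    {"delta_pos":[1,1,0],"rot":[0,0,0],"grip":1},
    {"delta_pos":[1,1,0],"rot":[0,0,0],"grip":1},
    {"delta_pos":[1,1,0],"rot":[0,0,0],"grip":1},
    {"delta_pos":[1,1,0],"rot":[0,0,0],"grip":1},
    {"delta_pos":[1,1,0],"rot":[0,0,0],"grip":1}
  ]
}}

```text
clock: 2.6
eef_pos: [0.5208, -0.3384, 0.3022]
tcp_rot: [0.985, -0.171, 0.0, 0.0]
wrist_force: [0.5, 0.1, -0.6]
finger_gap: 1.004
grasp_force: 0.0
```

Move near the top of the organiser and take a wrist look.

Request:
{"method": "carry_out", "body": {
  "increments": [
    {"delta_pos":[0.16,0.05,0],"rot":[0,0,0],"grip":1},
    {"delta_pos":[0.32,0.1,-0.1],"rot":[0,0,0],"grip":1},
    {"delta_pos":[0.48,0.17,-0.3],"rot":[0,0,0],"grip":1},
    {"delta_pos":[0.64,0.17,-0.5],"rot":[0,0,0],"grip":1},
    {"delta_pos":[0.64,0.17,-0.8],"rot":[0,0,0],"grip":1},
    {"delta_pos":[0.64,0.17,-1],"rot":[0,0,0],"grip":1},
    {"delta_pos":[0.64,0.17,-1],"rot":[0,0,0],"grip":1},
    {"delta_pos":[0.64,0.17,-1],"rot":[0,0,0],"grip":1},
    {"delta_pos":[0.64,0.17,-1],"rot":[0,0,0],"grip":1},
    {"delta_pos":[0.64,0.17,-1],"rot":[0,0,0],"grip":1}
  ]
}}

```text
clock: 3.85
eef_pos: [0.6178, -0.3125, 0.1536]
tcp_rot: [0.985, -0.17, 0.001, 0.0]
wrist_force: [0.0, -0.3, 0.2]
finger_gap: 1.0
grasp_force: 0.0
```

Run:
```python
from h import *
im,d,p=grab('wrist','w1.png')
hsv=cv2.cvtColor(im,cv2.COLOR_RGB2HSV)
m=((hsv[:,:,0]>98)&(hsv[:,:,0]<120)&(hsv[:,:,1]>90)&(d>0)).astype(np.uint8)
n,l,s,c=cv2.connectedComponentsWithStats(m); k=1+np.argmax(s[1:,4]); v,u=np.nonzero(l==k)
P=world('wrist',np.c_[u,v]);P=P[P[:,2]>.015]; print(s[k],P[:,2].mean(),cv2.minAreaRect(P[:,:2].astype(np.float32)),bot.read_state()['eef_pos'])
```

```text
[ 239  127   44   46 1706] 0.021865990925634016 ((0.6452993750572205, -0.3248758316040039), (0.03800230100750923, 0.03865531086921692), 71.56951904296875) [ 0.61764234 -0.31245792  0.15325976]
```

View pics/w1.png

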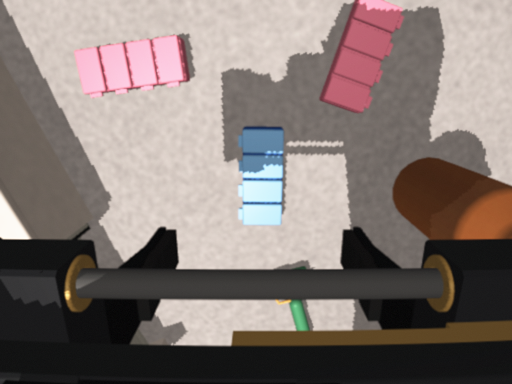

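The wrist view shows the organiser's lid face at (243–283, 127–225), aligned with the tool and between the fingers. The soap dispenser is to the right at (450,200).

```bash
cat >> h.py <<'E'
def onz(name,xy,h):
    z=np.load('%s.npz'%name)
    K=np.array([[z['fx'],0,z['cx']],[0,z['fy'],z['cy']],[0,0,1]],float);T=np.linalg.inv(z['camera_from_world'])
    uv=np.array(xy,float).reshape(-1,2)
    n=cv2.undistortPoints(uv[:,None],K,z['dist_coeffs'].astype(float))[:,0]
    r=np.c_[n[:,0],-n[:,1],-np.ones(len(n))]@T[:3,:3].T
    return T[:3,3]+r*((h-T[2,3])/r[:,2])[:,None]
E
python3 - <<'E'
from h import *
O=onz('wrist',[(243,128),(283,128),(281.5,225),(243,225)],.023); print(O.round(4),O.mean(0)); a=O[0]+O[1]-O[2]-O[3];print(np.arctan2(a[1],a[0]))
E
```

```text
[[ 0.6689 -0.3171  0.023 ]
 [ 0.6574 -0.3494  0.023 ]
 [ 0.5733 -0.3199  0.023 ]
 [ 0.5853 -0.2861  0.023 ]] [ 0.62120357 -0.31811223  0.023     ]
-0.3461841706753278
```

Request:
{"method": "carry_out", "body": {
  "increments": [
    {"delta_pos":[0.02,-0.03,-0.25],"rot":[0,0,0],"grip":1},
    {"delta_pos":[0.02,-0.03,-0.5],"rot":[0,0,0],"grip":1},
    {"delta_pos":[0.02,-0.03,-0.7],"rot":[0,0,0],"grip":1},
    {"delta_pos":[0.02,-0.03,-0.85],"rot":[0,0,0],"grip":1},
    {"delta_pos":[0.02,-0.03,-0.95],"rot":[0,0,0],"grip":1},
    {"delta_pos":[0.02,-0.03,-0.99],"rot":[0,0,0],"grip":1},
    {"delta_pos":[0.02,-0.03,-0.99],"rot":[0,0,0],"grip":0.5},
    {"delta_pos":[0.02,-0.03,-0.99],"rot":[0,0,0],"grip":0.2},
    {"delta_pos":[0.02,-0.03,-0.99],"rot":[0,0,0],"grip":0.2},
    {"delta_pos":[0.02,-0.03,-0.99],"rot":[0,0,0],"grip":0.2}
  ]
}}

```text
clock: 5.15
eef_pos: [0.6205, -0.3168, 0.0041]
tcp_rot: [0.985, -0.17, 0.0, 0.0]
wrist_force: [-0.7, -0.0, 0.1]
finger_gap: 0.629
grasp_force: 0.0
```

Request:
{"method": "carry_out", "body": {
  "increments": [
    {"delta_pos":[0,0,0],"rot":[0,0,0],"grip":0.2},
    {"delta_pos":[0,0,0],"rot":[0,0,0],"grip":0.2},
    {"delta_pos":[0,0,0.1],"rot":[0,0,0],"grip":0.2},
    {"delta_pos":[0,0,0.25],"rot":[0,0,0],"grip":0.2},
    {"delta_pos":[0,0,0.45],"rot":[0,0,0],"grip":0.2},
    {"delta_pos":[0,0,0.65],"rot":[0,0,0],"grip":0.2},
    {"delta_pos":[0,0,0.85],"rot":[0,0,0],"grip":0.2},
    {"delta_pos":[0,0,1],"rot":[0,0,0],"grip":0.2},
    {"delta_pos":[0,0,1],"rot":[0,0,0],"grip":0.2},
    {"delta_pos":[0,0,1],"rot":[0,0,0],"grip":0.2}
  ]
}}

```text
clock: 6.4
eef_pos: [0.6197, -0.3165, 0.1534]
tcp_rot: [0.985, -0.17, -0.0, -0.0]
wrist_force: [-0.1, -0.4, -1.0]
finger_gap: 0.408
grasp_force: 30.0
```

Request:
{"method": "carry_out", "body": {
  "increments": [
    {"delta_pos":[-0.1,0,0.15],"rot":[0,0,0.08],"grip":0.2},
    {"delta_pos":[-0.25,0.05,0.33],"rot":[0,0,0.16],"grip":0.2},
    {"delta_pos":[-0.4,0.15,0.33],"rot":[0,0,0.22],"grip":0.2},
    {"delta_pos":[-0.55,0.35,0.33],"rot":[0,0,0.258],"grip":0.2},
    {"delta_pos":[-0.64,0.55,0.33],"rot":[0,0,0.258],"grip":0.2},
    {"delta_pos":[-0.64,0.75,0.33],"rot":[0,0,0.258],"grip":0.2},
    {"delta_pos":[-0.64,0.9,0.33],"rot":[0,0,0.258],"grip":0.2},
    {"delta_pos":[-0.64,1,0.33],"rot":[0,0,0.258],"grip":0.2},
    {"delta_pos":[-0.64,1,0.33],"rot":[0,0,0.258],"grip":0.2},
    {"delta_pos":[-0.64,1,0.33],"rot":[0,0,0.258],"grip":0.2}
  ]
}}

```text
clock: 7.65
eef_pos: [0.524, -0.1679, 0.2028]
tcp_rot: [1.0, 0.031, -0.0, 0.0]
wrist_force: [0.5, 0.4, -1.0]
finger_gap: 0.41
grasp_force: 30.0
```

Request:
{"method": "carry_out", "body": {
  "increments": [
    {"delta_pos":[0,0.15,0],"rot":[0,0,0],"grip":0.2},
    {"delta_pos":[0,0.3,0],"rot":[0,0,0],"grip":0.2},
    {"delta_pos":[0,0.45,0],"rot":[0,0,0],"grip":0.2},
    {"delta_pos":[0,0.6,0],"rot":[0,0,0],"grip":0.2},
    {"delta_pos":[0,0.75,0],"rot":[0,0,0],"grip":0.2},
    {"delta_pos":[0,0.87,0],"rot":[0,0,0],"grip":0.2},
    {"delta_pos":[0,0.87,0],"rot":[0,0,0],"grip":0.2},
    {"delta_pos":[0,0.87,0],"rot":[0,0,0],"grip":0.2},
    {"delta_pos":[0,0.87,0],"rot":[0,0,0],"grip":0.2},
    {"delta_pos":[0,0.87,0],"rot":[0,0,0],"grip":0.2}
  ]
}}

```text
clock: 8.9
eef_pos: [0.5242, -0.037, 0.203]
tcp_rot: [1.0, 0.031, -0.0, 0.0]
wrist_force: [0.1, 0.2, -0.6]
finger_gap: 0.412
grasp_force: 30.0
```

Run:
```python
from h import *
im,d,p=grab('wrist','w2.png'); print(bot.read_state()['eef_pos'])
```

```text
[ 0.52419578 -0.03685036  0.20304372]
```

View pics/w2.png

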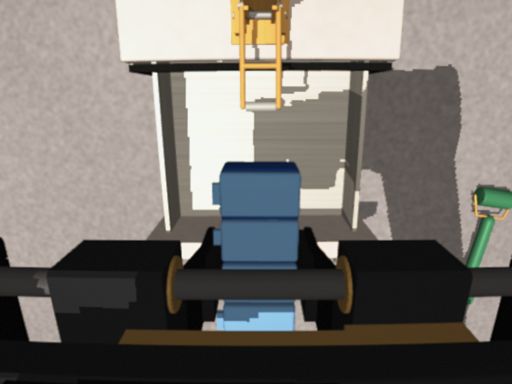

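The organiser is held level over the drawer. The hook roller is at (262,105), the carcass front edge runs from (120,62) to (398,57), and the drawer side-wall tops meet the mouth at (154,70) and (365,70).

Run:
```python
from h import *
print('hook',onz('wrist',(262,105),.123).round(4))
E=onz('wrist',[(120,62),(398,57)],.088);print(E.round(4),E.mean(0)); w=E[0]-E[1];print(np.arctan2(-w[0],w[1]),np.linalg.norm(w))
print('walls',onz('wrist',[(157,100),(363,100),(167,228),(357,228)],.062).round(4))
print('panel inner top?',world('wrist',[(262,100),(262,30),(262,15)]).round(4))
z=np.load('wrist.npz');c=cv2.resize(z['im'][0:120,190:340],(750,600),interpolation=cv2.INTER_CUBIC)
```

```text
hook [[ 0.594  -0.0357  0.123 ]]
[[ 0.6194  0.0767  0.088 ]
 [ 0.6367 -0.1393  0.088 ]] [ 0.62805173 -0.03130219  0.088     ]
0.07971192638338975 0.21676077304499092
walls [[ 0.591   0.0555  0.062 ]
 [ 0.6023 -0.1241  0.062 ]
 [ 0.471   0.0482  0.062 ]
 [ 0.4825 -0.136   0.062 ]]
panel inner top? [[ 0.5955 -0.0365  0.0152]
 [ 0.6485 -0.0325  0.0877]
 [ 0.6571 -0.0318  0.0969]]
```

Request:
{"method": "carry_out", "body": {
  "increments": [
    {"delta_pos":[0.04,0.01,-0.15],"rot":[0,0,0],"grip":0.2},
    {"delta_pos":[0.04,0.01,-0.3],"rot":[0,0,0],"grip":0.2},
    {"delta_pos":[0.04,0.01,-0.45],"rot":[0,0,0],"grip":0.2},
    {"delta_pos":[0.04,0.01,-0.6],"rot":[0,0,0],"grip":0.2},
    {"delta_pos":[0.04,0.01,-0.75],"rot":[0,0,0],"grip":0.2},
    {"delta_pos":[0.04,0.01,-0.88],"rot":[0,0,0],"grip":0.2},
    {"delta_pos":[0.04,0.01,-0.95],"rot":[0,0,0],"grip":0.2},
    {"delta_pos":[0.04,0.01,-1],"rot":[0,0,0],"grip":0.2},
    {"delta_pos":[0.04,0.01,-1],"rot":[0,0,0],"grip":0.2},
    {"delta_pos":[0.04,0.01,-1],"rot":[0,0,0],"grip":0.2}
  ]
}}

```text
clock: 10.2
eef_pos: [0.5308, -0.0348, 0.0537]
tcp_rot: [0.999, 0.032, 0.001, 0.0]
wrist_force: [-0.8, -0.1, -1.1]
finger_gap: 0.413
grasp_force: 30.0
```

Request:
{"method": "carry_out", "body": {
  "increments": [
    {"delta_pos":[0,0,-0.07],"rot":[0,0,0],"grip":0.2},
    {"delta_pos":[0,0,-0.13],"rot":[0,0,0],"grip":0.2},
    {"delta_pos":[0,0,-0.17],"rot":[0,0,0],"grip":0.2},
    {"delta_pos":[0,0,-0.19],"rot":[0,0,0],"grip":0.2},
    {"delta_pos":[0,0,-0.2],"rot":[0,0,0],"grip":0.2},
    {"delta_pos":[0,0,-0.2],"rot":[0,0,0],"grip":0.2},
    {"delta_pos":[0,0,-0.2],"rot":[0,0,0],"grip":0.6},
    {"delta_pos":[0,0,-0.2],"rot":[0,0,0],"grip":0.9},
    {"delta_pos":[0,0,-0.2],"rot":[0,0,0],"grip":0.9},
    {"delta_pos":[0,0,-0.2],"rot":[0,0,0],"grip":0.9}
  ]
}}

```text
clock: 11.45
eef_pos: [0.5303, -0.0348, 0.0232]
tcp_rot: [0.999, 0.032, 0.0, 0.0]
wrist_force: [-0.2, -0.2, 0.8]
finger_gap: 0.782
grasp_force: 0.0
```

Request:
{"method": "carry_out", "body": {
  "increments": [
    {"delta_pos":[0,0,0],"rot":[0,0,0],"grip":0.95},
    {"delta_pos":[0,0,0.05],"rot":[0,0,0],"grip":0.95},
    {"delta_pos":[0,0,0.15],"rot":[0,0,0],"grip":0.95},
    {"delta_pos":[0,0,0.3],"rot":[0,0,0],"grip":0.95},
    {"delta_pos":[0,0,0.5],"rot":[0,0,0],"grip":0.95},
    {"delta_pos":[0,0,0.7],"rot":[0,0,0],"grip":0.95},
    {"delta_pos":[0,0,0.9],"rot":[0,0,0],"grip":0.95},
    {"delta_pos":[0,0,1],"rot":[0,0,0],"grip":0.95},
    {"delta_pos":[0,0,1],"rot":[0,0,0],"grip":0.95},
    {"delta_pos":[0,0,1],"rot":[0,0,0],"grip":0.95}
  ]
}}

```text
clock: 12.7
eef_pos: [0.5294, -0.0348, 0.1721]
tcp_rot: [0.999, 0.032, -0.001, -0.0]
wrist_force: [-0.5, -0.1, -0.6]
finger_gap: 0.949
grasp_force: 0.0
```

Run:
```python
from h import *
im,d,p=grab('wrist'); s=bot.read_state(); print(s['eef_pos'],s['joint_pos'].round(2),np.linalg.inv(p['camera_from_world'])[:3,3])
im2,_,_=grab('top')
cv2.imwrite('pics/c3.png',np.hstack([im,cv2.resize(im2[140:230,222:282],(256,384),interpolation=cv2.INTER_CUBIC)])[:,:,::-1])
```

```text
[ 0.52931232 -0.03481758  0.1718623 ] [ 0.25  0.31 -0.32  1.92  0.12  0.94 -1.63] [ 0.60714013 -0.0308017   0.33268743]
```

View pics/c3.png

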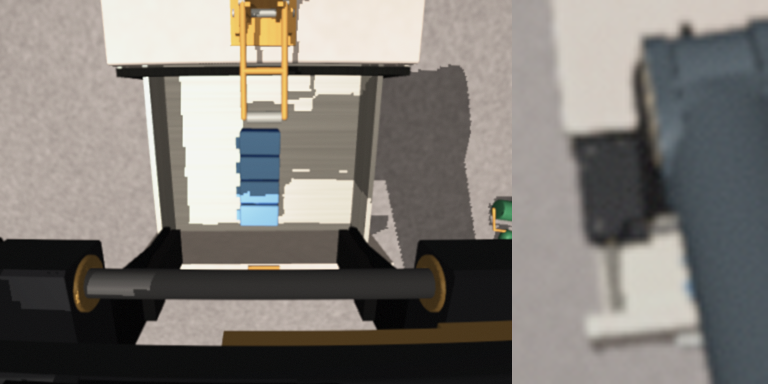

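The organiser lies lids up on the drawer floor at (260,178). Next: close the fingers, turn the tool 90°, and go in front of the drawer front's left side.

Request:
{"method": "carry_out", "body": {
  "increments": [
    {"delta_pos":[-0.07,0.05,0],"rot":[0,0,0.11],"grip":0.5},
    {"delta_pos":[-0.14,0.1,0],"rot":[0,0,0.22],"grip":0},
    {"delta_pos":[-0.21,0.15,0],"rot":[0,0,0.33],"grip":0},
    {"delta_pos":[-0.28,0.2,0],"rot":[0,0,0.44],"grip":0},
    {"delta_pos":[-0.35,0.25,0],"rot":[0,0,0.55],"grip":0},
    {"delta_pos":[-0.42,0.3,0],"rot":[0,0,0.66],"grip":0},
    {"delta_pos":[-0.5,0.35,0],"rot":[0,0,0.77],"grip":0},
    {"delta_pos":[-0.58,0.4,0],"rot":[0,0,0.88],"grip":0},
    {"delta_pos":[-0.64,0.45,0],"rot":[0,0,1],"grip":0},
    {"delta_pos":[-0.7,0.45,0],"rot":[0,0,1],"grip":0}
  ]
}}

```text
clock: 14.05
eef_pos: [0.4244, 0.0331, 0.1724]
tcp_rot: [0.685, 0.729, -0.0, -0.001]
wrist_force: [0.5, -0.6, 0.1]
finger_gap: 0.009
grasp_force: 0.0
```

Run:
```python
from h import *
im,d,p=grab('wrist','w4.png'); s=bot.read_state(); print(s['eef_pos'],s['joint_pos'].round(2),s['finger_gap'],np.linalg.inv(p['camera_from_world'])[:3,3])
```

```text
[0.42315819 0.03259622 0.17230956] [ 0.42  0.17 -0.65  2.12  0.13  0.89 -0.25] 0.0070302544256891294 [0.41972576 0.10958499 0.33323119]
```

View pics/w4.png

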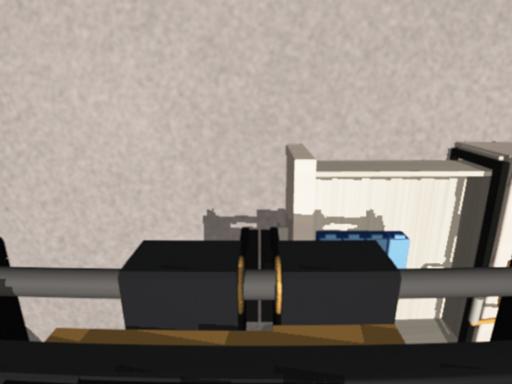

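Wrist view: the drawer front's outer top edge runs from (287,150) to (290,238), with its inner edge at x≈313. The closed fingers are just in front of it, at (240–282).

Run:
```python
from h import *
A=onz('wrist',[(287,150),(290,238),(307,147),(315,238),(302,163)],.086);print(A.round(4))
print(onz('wrist',[(456,150),(490,145)],.088).round(4))
print(world('wrist',[(296,170),(300,230),(250,250),(275,250)]).round(4))
```

```text
[[4.426e-01 7.060e-02 8.600e-02]
 [4.511e-01 2.000e-04 8.600e-02]
 [4.572e-01 7.370e-02 8.600e-02]
 [4.711e-01 1.400e-03 8.600e-02]
 [4.547e-01 6.150e-02 8.600e-02]]
[[0.569  0.0795 0.088 ]
 [0.5948 0.0852 0.088 ]]
[[0.4509 0.0555 0.0842]
 [0.4587 0.0069 0.0844]
 [0.4198 0.0418 0.1958]
 [0.4308 0.0438 0.1984]]
```

Request:
{"method": "carry_out", "body": {
  "increments": [
    {"delta_pos":[0,0,-0.1],"rot":[0,0,0],"grip":0},
    {"delta_pos":[0,0,-0.2],"rot":[0,0,0],"grip":0},
    {"delta_pos":[0,0,-0.3],"rot":[0,0,0],"grip":0},
    {"delta_pos":[0,0,-0.4],"rot":[0,0,0],"grip":0},
    {"delta_pos":[0,0,-0.5],"rot":[0,0,0],"grip":0},
    {"delta_pos":[0,0,-0.6],"rot":[0,0,0],"grip":0},
    {"delta_pos":[0,0,-0.68],"rot":[0,0,0],"grip":0},
    {"delta_pos":[0,0,-0.72],"rot":[0,0,0],"grip":0},
    {"delta_pos":[0,0,-0.72],"rot":[0,0,0],"grip":0},
    {"delta_pos":[0,0,-0.72],"rot":[0,0,0],"grip":0}
  ]
}}

```text
clock: 15.35
eef_pos: [0.4256, 0.0328, 0.0655]
tcp_rot: [0.684, 0.729, 0.0, 0.0]
wrist_force: [0.7, -0.7, 0.7]
finger_gap: 0.008
grasp_force: 0.0
```

Request:
{"method": "carry_out", "body": {
  "increments": [
    {"delta_pos":[0.02,0,0],"rot":[0,0,0],"grip":0},
    {"delta_pos":[0.05,0,0],"rot":[0,0,0],"grip":0},
    {"delta_pos":[0.08,0,0],"rot":[0,0,0],"grip":0},
    {"delta_pos":[0.12,0.01,0],"rot":[0,0,0],"grip":0},
    {"delta_pos":[0.16,0.01,0],"rot":[0,0,0],"grip":0},
    {"delta_pos":[0.2,0.01,0],"rot":[0,0,0],"grip":0},
    {"delta_pos":[0.24,0.02,0],"rot":[0,0,0],"grip":0},
    {"delta_pos":[0.28,0.02,0],"rot":[0,0,0],"grip":0},
    {"delta_pos":[0.32,0.02,0],"rot":[0,0,0],"grip":0},
    {"delta_pos":[0.36,0.02,0],"rot":[0,0,0],"grip":0}
  ]
}}

```text
clock: 16.6
eef_pos: [0.4795, 0.0363, 0.065]
tcp_rot: [0.684, 0.729, 0.0, -0.0]
wrist_force: [-2.5, 1.6, -0.7]
finger_gap: 0.003
grasp_force: 1.1
```

Request:
{"method": "carry_out", "body": {
  "increments": [
    {"delta_pos":[0.06,0,0],"rot":[0,0,0],"grip":0},
    {"delta_pos":[0.12,0.01,0],"rot":[0,0,0],"grip":0},
    {"delta_pos":[0.18,0.01,0],"rot":[0,0,0],"grip":0},
    {"delta_pos":[0.24,0.02,0],"rot":[0,0,0],"grip":0},
    {"delta_pos":[0.3,0.02,0],"rot":[0,0,0],"grip":0},
    {"delta_pos":[0.36,0.02,0],"rot":[0,0,0],"grip":0},
    {"delta_pos":[0.42,0.03,0],"rot":[0,0,0],"grip":0},
    {"delta_pos":[0.46,0.03,0],"rot":[0,0,0],"grip":0},
    {"delta_pos":[0.5,0.03,0],"rot":[0,0,0],"grip":0},
    {"delta_pos":[0.5,0.03,0],"rot":[0,0,0],"grip":0}
  ]
}}

```text
clock: 17.85
eef_pos: [0.5555, 0.04, 0.0653]
tcp_rot: [0.684, 0.729, 0.001, 0.001]
wrist_force: [0.6, -0.5, 0.2]
finger_gap: 0.004
grasp_force: 0.0
```

Run:
```python
from h import *
im,d,p=grab('wrist'); s=bot.read_state(); print(s['eef_pos'],s['wrist_force'].round(2),np.linalg.inv(p['camera_from_world'])[:3,3])
cv2.imwrite('pics/w5.png',cv2.resize(im[60:330,200:512],None,fx=2.2,fy=2.2,interpolation=cv2.INTER_CUBIC)[:,:,::-1])
```

```text
[0.55518923 0.03989292 0.06529133] [0.5  0.73 0.02] [0.5502164  0.11660832 0.22605903]
```

View pics/w5.png

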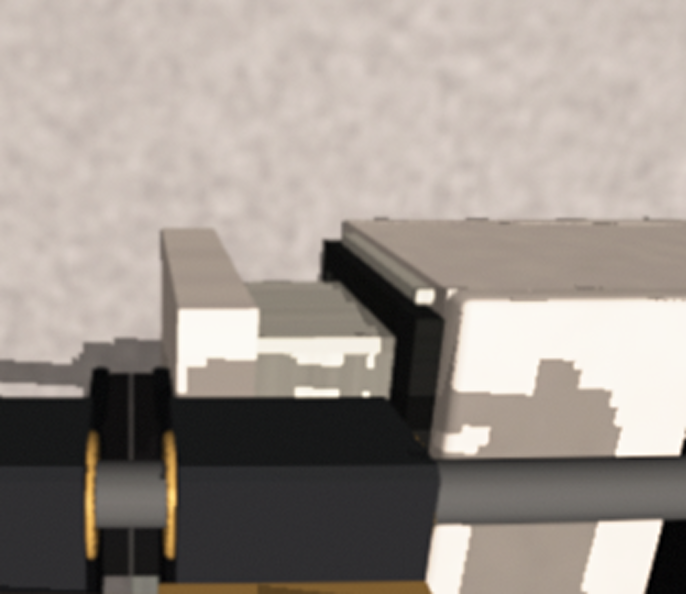

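Crop (scale 2.2, offset 200,60): the drawer front's outer top edge is at x≈178, its inner edge at 258, and the black seal frame with the carcass mouth edge at 412–442.

Run:
```python
from h import *
f=lambda l:np.array(l)/2.2+[200,60]
print('panel',onz('wrist',f([(177,310),(177,390),(258,310),(259,390)]),.086).round(4))
print('carc',onz('wrist',f([(412,305),(442,310),(437,400),(436,450),(460,300),(455,370),(343,222)]),.088).round(4))
print(world('wrist',f([(200,325),(240,330),(425,297),(450,340),(448,400),(500,330),(430,380),(410,380)])).round(4))
```

```text
panel [[0.5628 0.0719 0.086 ]
 [0.5642 0.0546 0.086 ]
 [0.5789 0.0729 0.086 ]
 [0.5811 0.0557 0.086 ]]
carc [[0.609  0.0765 0.088 ]
 [0.6152 0.0758 0.088 ]
 [0.6178 0.0564 0.088 ]
 [0.6198 0.045  0.088 ]
 [0.6185 0.0781 0.088 ]
 [0.6203 0.0632 0.088 ]
 [0.5928 0.0921 0.088 ]]
[[0.5678 0.0688 0.0853]
 [0.5762 0.0678 0.0841]
 [0.6184 0.0738 0.072 ]
 [0.6202 0.0681 0.0835]
 [0.6218 0.0551 0.0847]
 [0.6284 0.0721 0.0872]
 [0.6184 0.0583 0.0819]
 [0.6134 0.0587 0.0834]]
```

Request:
{"method": "carry_out", "body": {
  "increments": [
    {"delta_pos":[0.03,0,0],"rot":[0,0,0],"grip":0},
    {"delta_pos":[0.05,0,0],"rot":[0,0,0],"grip":0},
    {"delta_pos":[0.07,0,0],"rot":[0,0,0],"grip":0},
    {"delta_pos":[0.09,0.01,0],"rot":[0,0,0],"grip":0},
    {"delta_pos":[0.11,0.01,0],"rot":[0,0,0],"grip":0},
    {"delta_pos":[0.125,0.01,0],"rot":[0,0,0],"grip":0},
    {"delta_pos":[0.14,0.01,0],"rot":[0,0,0],"grip":0},
    {"delta_pos":[0.15,0.01,0],"rot":[0,0,0],"grip":0},
    {"delta_pos":[0.155,0.01,0],"rot":[0,0,0],"grip":0},
    {"delta_pos":[0.16,0.01,0],"rot":[0,0,0],"grip":0}
  ]
}}

```text
clock: 19.15
eef_pos: [0.5781, 0.0417, 0.065]
tcp_rot: [0.684, 0.729, -0.0, -0.0]
wrist_force: [-2.5, -1.9, 0.2]
finger_gap: 0.005
grasp_force: 1.1
```

Run:
```python
from h import *
im,d,p=grab('wrist'); s=bot.read_state(); print(s['eef_pos'],s['wrist_force'].round(2),np.linalg.inv(p['camera_from_world'])[:3,3])
cv2.imwrite('pics/w6.png',cv2.resize(im[140:265,240:400],None,fx=4,fy=4,interpolation=cv2.INTER_CUBIC)[:,:,::-1])
```

```text
[0.57830262 0.04173219 0.06504958] [-1.86 -1.57 -0.66] [0.57317779 0.11827474 0.22576141]
```

View pics/w6.png

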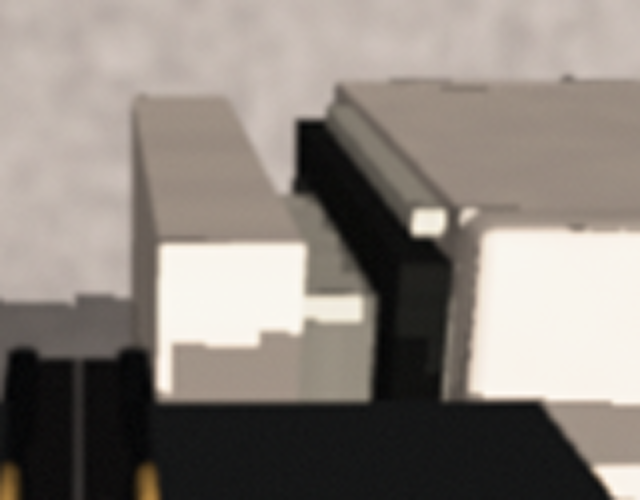

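Crop (scale 4): the drawer front's inner top edge is at x≈306, the black seal's front at ≈395, and the mouth edge at ≈455. The 16 mm panel spans 148 px, so the opening is about 13 mm and the seal is about 9–10 mm ahead.

Request:
{"method": "carry_out", "body": {
  "increments": [
    {"delta_pos":[0.005,0,0],"rot":[0,0,0],"grip":0},
    {"delta_pos":[0.01,0,0],"rot":[0,0,0],"grip":0},
    {"delta_pos":[0.015,0,0],"rot":[0,0,0],"grip":0},
    {"delta_pos":[0.02,0,0],"rot":[0,0,0],"grip":0},
    {"delta_pos":[0.025,0,0],"rot":[0,0,0],"grip":0},
    {"delta_pos":[0.03,0,0],"rot":[0,0,0],"grip":0},
    {"delta_pos":[0.033,0,0],"rot":[0,0,0],"grip":0},
    {"delta_pos":[0.036,0,0],"rot":[0,0,0],"grip":0},
    {"delta_pos":[0.038,0,0],"rot":[0,0,0],"grip":0},
    {"delta_pos":[0.04,0,0],"rot":[0,0,0],"grip":0}
  ]
}}

```text
clock: 20.45
eef_pos: [0.5842, 0.042, 0.0651]
tcp_rot: [0.684, 0.729, 0.0, -0.0]
wrist_force: [-2.5, 1.1, -0.1]
finger_gap: 0.007
grasp_force: 1.0
```

Request:
{"method": "carry_out", "body": {
  "increments": [
    {"delta_pos":[0.0005,0,0],"rot":[0,0,0],"grip":0},
    {"delta_pos":[0.001,0,0],"rot":[0,0,0],"grip":0},
    {"delta_pos":[0.0015,0,0],"rot":[0,0,0],"grip":0},
    {"delta_pos":[0.002,0,0],"rot":[0,0,0],"grip":0},
    {"delta_pos":[0.0025,0,0],"rot":[0,0,0],"grip":0},
    {"delta_pos":[0.003,0,0],"rot":[0,0,0],"grip":0},
    {"delta_pos":[0.003,0,0],"rot":[0,0,0],"grip":0},
    {"delta_pos":[0.003,0,0],"rot":[0,0,0],"grip":0},
    {"delta_pos":[0.003,0,0],"rot":[0,0,0],"grip":0},
    {"delta_pos":[0.003,0,0],"rot":[0,0,0],"grip":0}
  ]
}}

```text
clock: 21.7
eef_pos: [0.5847, 0.0418, 0.0651]
tcp_rot: [0.684, 0.729, 0.0, 0.0]
wrist_force: [-2.8, 1.9, -0.3]
finger_gap: 0.001
grasp_force: 1.0
```

Request:
{"method": "carry_out", "body": {
  "increments": [
    {"delta_pos":[0.0005,0,0],"rot":[0,0,0],"grip":0},
    {"delta_pos":[0.001,0,0],"rot":[0,0,0],"grip":0},
    {"delta_pos":[0.0015,0,0],"rot":[0,0,0],"grip":0},
    {"delta_pos":[0.002,0,0],"rot":[0,0,0],"grip":0},
    {"delta_pos":[0.0025,0,0],"rot":[0,0,0],"grip":0},
    {"delta_pos":[0.003,0,0],"rot":[0,0,0],"grip":0},
    {"delta_pos":[0.003,0,0],"rot":[0,0,0],"grip":0},
    {"delta_pos":[0.003,0,0],"rot":[0,0,0],"grip":0},
    {"delta_pos":[0.003,0,0],"rot":[0,0,0],"grip":0},
    {"delta_pos":[0.003,0,0],"rot":[0,0,0],"grip":0}
  ]
}}

```text
clock: 22.95
eef_pos: [0.5851, 0.0417, 0.0651]
tcp_rot: [0.684, 0.729, 0.0, 0.0]
wrist_force: [-2.4, 2.0, -0.2]
finger_gap: 0.003
grasp_force: 1.0
```

Run:
```python
from h import *
im,d,p=grab('wrist'); s=bot.read_state(); print(s['eef_pos'],s['wrist_force'].round(2),s['grasp_force'])
cv2.imwrite('pics/w7.png',cv2.resize(im[140:265,240:400],None,fx=4,fy=4,interpolation=cv2.INTER_CUBIC)[:,:,::-1])
```

```text
[0.58509463 0.04174121 0.06507493] [-1.73  2.13  0.29] 0.9603504929691553
```

View pics/w7.png

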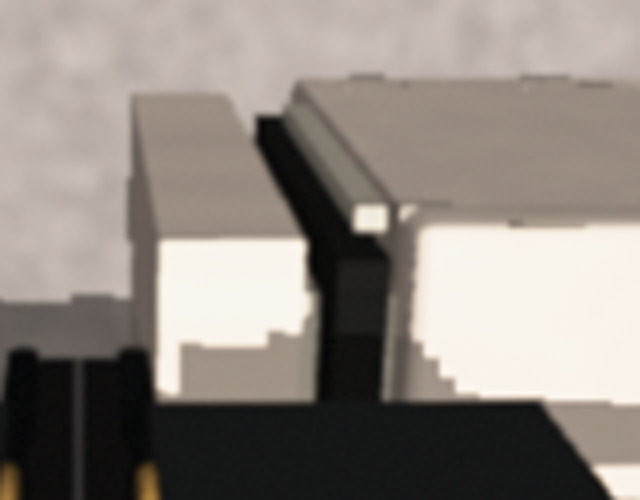

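Mouth edge at x≈393, drawer front's inner edge at 308, seal front at ≈335. The opening is about 6 mm and the seal is roughly 2–3 mm ahead.

Request:
{"method": "carry_out", "body": {
  "increments": [
    {"delta_pos":[0.001,0,0],"rot":[0,0,0],"grip":0},
    {"delta_pos":[0.002,0,0],"rot":[0,0,0],"grip":0},
    {"delta_pos":[0.003,0,0],"rot":[0,0,0],"grip":0},
    {"delta_pos":[0.004,0,0],"rot":[0,0,0],"grip":0},
    {"delta_pos":[0.005,0,0],"rot":[0,0,0],"grip":0},
    {"delta_pos":[0.006,0,0],"rot":[0,0,0],"grip":0},
    {"delta_pos":[0.007,0,0],"rot":[0,0,0],"grip":0},
    {"delta_pos":[0.007,0,0],"rot":[0,0,0],"grip":0},
    {"delta_pos":[0.007,0,0],"rot":[0,0,0],"grip":0},
    {"delta_pos":[0.007,0,0],"rot":[0,0,0],"grip":0}
  ]
}}

```text
clock: 24.25
eef_pos: [0.5862, 0.0417, 0.0651]
tcp_rot: [0.684, 0.729, 0.0, 0.0]
wrist_force: [-2.3, 1.6, -0.4]
finger_gap: 0.006
grasp_force: 0.9
```

Request:
{"method": "carry_out", "body": {
  "increments": [
    {"delta_pos":[0.0005,0,0],"rot":[0,0,0],"grip":0},
    {"delta_pos":[0.001,0,0],"rot":[0,0,0],"grip":0},
    {"delta_pos":[0.0015,0,0],"rot":[0,0,0],"grip":0},
    {"delta_pos":[0.002,0,0],"rot":[0,0,0],"grip":0},
    {"delta_pos":[0.002,0,0],"rot":[0,0,0],"grip":0},
    {"delta_pos":[0.002,0,0],"rot":[0,0,0],"grip":0},
    {"delta_pos":[0.002,0,0],"rot":[0,0,0],"grip":0},
    {"delta_pos":[0.002,0,0],"rot":[0,0,0],"grip":0},
    {"delta_pos":[0.002,0,0],"rot":[0,0,0],"grip":0},
    {"delta_pos":[0.002,0,0],"rot":[0,0,0],"grip":0}
  ]
}}

```text
clock: 25.5
eef_pos: [0.5865, 0.0417, 0.0651]
tcp_rot: [0.684, 0.729, 0.0, 0.0]
wrist_force: [-3.0, 1.7, -0.1]
finger_gap: 0.004
grasp_force: 1.0
```

Request:
{"method": "carry_out", "body": {
  "increments": [
    {"delta_pos":[0.0005,0,0],"rot":[0,0,0],"grip":0},
    {"delta_pos":[0.001,0,0],"rot":[0,0,0],"grip":0},
    {"delta_pos":[0.0015,0,0],"rot":[0,0,0],"grip":0},
    {"delta_pos":[0.002,0,0],"rot":[0,0,0],"grip":0},
    {"delta_pos":[0.0024,0,0],"rot":[0,0,0],"grip":0},
    {"delta_pos":[0.0024,0,0],"rot":[0,0,0],"grip":0},
    {"delta_pos":[0.0024,0,0],"rot":[0,0,0],"grip":0},
    {"delta_pos":[0.0024,0,0],"rot":[0,0,0],"grip":0},
    {"delta_pos":[0.0024,0,0],"rot":[0,0,0],"grip":0},
    {"delta_pos":[0.0024,0,0],"rot":[0,0,0],"grip":0}
  ]
}}

```text
clock: 26.75
eef_pos: [0.5868, 0.0418, 0.0651]
tcp_rot: [0.684, 0.729, 0.0, 0.0]
wrist_force: [-0.9, 1.8, 0.3]
finger_gap: 0.008
grasp_force: 1.0
```

Request:
{"method": "carry_out", "body": {
  "increments": [
    {"delta_pos":[0.0005,0,0],"rot":[0,0,0],"grip":0},
    {"delta_pos":[0.001,0,0],"rot":[0,0,0],"grip":0},
    {"delta_pos":[0.0015,0,0],"rot":[0,0,0],"grip":0},
    {"delta_pos":[0.002,0,0],"rot":[0,0,0],"grip":0},
    {"delta_pos":[0.0024,0,0],"rot":[0,0,0],"grip":0},
    {"delta_pos":[0.0024,0,0],"rot":[0,0,0],"grip":0},
    {"delta_pos":[0.0024,0,0],"rot":[0,0,0],"grip":0},
    {"delta_pos":[0.0024,0,0],"rot":[0,0,0],"grip":0},
    {"delta_pos":[0.0024,0,0],"rot":[0,0,0],"grip":0},
    {"delta_pos":[0.0024,0,0],"rot":[0,0,0],"grip":0}
  ]
}}

```text
clock: 28.0
eef_pos: [0.5872, 0.0418, 0.0651]
tcp_rot: [0.684, 0.729, 0.0, 0.0]
wrist_force: [-1.9, 1.8, 0.0]
finger_gap: 0.009
grasp_force: 1.0
```

Request:
{"method": "carry_out", "body": {
  "increments": [
    {"delta_pos":[0.0005,0,0],"rot":[0,0,0],"grip":0},
    {"delta_pos":[0.001,0,0],"rot":[0,0,0],"grip":0},
    {"delta_pos":[0.0015,0,0],"rot":[0,0,0],"grip":0},
    {"delta_pos":[0.002,0,0],"rot":[0,0,0],"grip":0},
    {"delta_pos":[0.0024,0,0],"rot":[0,0,0],"grip":0},
    {"delta_pos":[0.0024,0,0],"rot":[0,0,0],"grip":0},
    {"delta_pos":[0.0024,0,0],"rot":[0,0,0],"grip":0},
    {"delta_pos":[0.0024,0,0],"rot":[0,0,0],"grip":0},
    {"delta_pos":[0.0024,0,0],"rot":[0,0,0],"grip":0},
    {"delta_pos":[0.0024,0,0],"rot":[0,0,0],"grip":0}
  ]
}}

```text
clock: 29.25
eef_pos: [0.5875, 0.0417, 0.065]
tcp_rot: [0.684, 0.729, 0.0, 0.0]
wrist_force: [-2.2, 1.9, 0.2]
finger_gap: -0.001
grasp_force: 1.0
```

Request:
{"method": "carry_out", "body": {
  "increments": [
    {"delta_pos":[0.0005,0,0],"rot":[0,0,0],"grip":0},
    {"delta_pos":[0.001,0,0],"rot":[0,0,0],"grip":0},
    {"delta_pos":[0.0015,0,0],"rot":[0,0,0],"grip":0},
    {"delta_pos":[0.002,0,0],"rot":[0,0,0],"grip":0},
    {"delta_pos":[0.0024,0,0],"rot":[0,0,0],"grip":0},
    {"delta_pos":[0.0024,0,0],"rot":[0,0,0],"grip":0},
    {"delta_pos":[0.0024,0,0],"rot":[0,0,0],"grip":0},
    {"delta_pos":[0.0024,0,0],"rot":[0,0,0],"grip":0},
    {"delta_pos":[0.0024,0,0],"rot":[0,0,0],"grip":0},
    {"delta_pos":[0.0024,0,0],"rot":[0,0,0],"grip":0}
  ]
}}

```text
clock: 30.5
eef_pos: [0.5879, 0.0418, 0.0651]
tcp_rot: [0.684, 0.729, 0.0, 0.0]
wrist_force: [-2.5, 2.2, 0.3]
finger_gap: 0.011
grasp_force: 1.0
```

Request:
{"method": "carry_out", "body": {
  "increments": [
    {"delta_pos":[0.0005,0,0],"rot":[0,0,0],"grip":0},
    {"delta_pos":[0.001,0,0],"rot":[0,0,0],"grip":0},
    {"delta_pos":[0.0015,0,0],"rot":[0,0,0],"grip":0},
    {"delta_pos":[0.002,0,0],"rot":[0,0,0],"grip":0},
    {"delta_pos":[0.0024,0,0],"rot":[0,0,0],"grip":0},
    {"delta_pos":[0.0024,0,0],"rot":[0,0,0],"grip":0},
    {"delta_pos":[0.0024,0,0],"rot":[0,0,0],"grip":0},
    {"delta_pos":[0.0024,0,0],"rot":[0,0,0],"grip":0},
    {"delta_pos":[0.0024,0,0],"rot":[0,0,0],"grip":0},
    {"delta_pos":[0.0024,0,0],"rot":[0,0,0],"grip":0}
  ]
}}

```text
clock: 31.75
eef_pos: [0.5883, 0.0417, 0.0651]
tcp_rot: [0.684, 0.729, 0.0, 0.0]
wrist_force: [-1.9, 1.4, 0.7]
finger_gap: 0.004
grasp_force: 1.0
```

Request:
{"method": "carry_out", "body": {
  "increments": [
    {"delta_pos":[0.0005,0,0],"rot":[0,0,0],"grip":0},
    {"delta_pos":[0.001,0,0],"rot":[0,0,0],"grip":0},
    {"delta_pos":[0.0015,0,0],"rot":[0,0,0],"grip":0},
    {"delta_pos":[0.002,0,0],"rot":[0,0,0],"grip":0},
    {"delta_pos":[0.0024,0,0],"rot":[0,0,0],"grip":0},
    {"delta_pos":[0.0024,0,0],"rot":[0,0,0],"grip":0},
    {"delta_pos":[0.0024,0,0],"rot":[0,0,0],"grip":0},
    {"delta_pos":[0.0024,0,0],"rot":[0,0,0],"grip":0},
    {"delta_pos":[0.0024,0,0],"rot":[0,0,0],"grip":0},
    {"delta_pos":[0.0024,0,0],"rot":[0,0,0],"grip":0}
  ]
}}

```text
clock: 33.0
eef_pos: [0.5886, 0.0417, 0.0651]
tcp_rot: [0.684, 0.729, 0.0, 0.0]
wrist_force: [-1.4, 1.4, 0.9]
finger_gap: 0.004
grasp_force: 1.0
```

Request:
{"method": "carry_out", "body": {
  "increments": [
    {"delta_pos":[0.0005,0,0],"rot":[0,0,0],"grip":0},
    {"delta_pos":[0.001,0,0],"rot":[0,0,0],"grip":0},
    {"delta_pos":[0.0015,0,0],"rot":[0,0,0],"grip":0},
    {"delta_pos":[0.002,0,0],"rot":[0,0,0],"grip":0},
    {"delta_pos":[0.0024,0,0],"rot":[0,0,0],"grip":0},
    {"delta_pos":[0.0024,0,0],"rot":[0,0,0],"grip":0},
    {"delta_pos":[0.0024,0,0],"rot":[0,0,0],"grip":0},
    {"delta_pos":[0.0024,0,0],"rot":[0,0,0],"grip":0},
    {"delta_pos":[0.0024,0,0],"rot":[0,0,0],"grip":0},
    {"delta_pos":[0.0024,0,0],"rot":[0,0,0],"grip":0}
  ]
}}

```text
clock: 34.25
eef_pos: [0.589, 0.0418, 0.0651]
tcp_rot: [0.684, 0.729, 0.0, -0.0]
wrist_force: [-2.3, 0.9, 1.3]
finger_gap: 0.004
grasp_force: 1.0
```

Run:
```python
from h import *
old=cv2.imread('pics/w7.png')
im,d,p=grab('wrist'); s=bot.read_state(); print(s['eef_pos'],s['wrist_force'].round(2),s['grasp_force'])
for r in (206,212,225): print(r,im[r,276:346].mean(1).astype(int).tolist())
o=cv2.resize(old,(160,125),interpolation=cv2.INTER_AREA)
for r in (212,225): print('old',r,o[r-140,36:106].mean(1).astype(int).tolist())
```

```text
[0.58898983 0.04176277 0.06509423] [-1.58  0.96  0.45] 0.9825182205531746
206 [93, 92, 103, 156, 223, 243, 244, 243, 243, 244, 244, 244, 243, 244, 243, 243, 244, 243, 243, 244, 244, 244, 244, 244, 244, 244, 244, 243, 244, 244, 244, 243, 244, 244, 244, 243, 243, 244, 243, 219, 129, 48, 30, 29, 29, 30, 31, 32, 30, 30, 30, 30, 37, 62, 81, 91, 98, 101, 117, 173, 218, 233, 239, 242, 244, 244, 244, 244, 244, 244]
212 [94, 91, 110, 179, 235, 244, 244, 244, 244, 244, 244, 244, 244, 244, 244, 244, 244, 244, 244, 244, 244, 244, 244, 244, 244, 244, 244, 244, 244, 244, 244, 244, 244, 244, 244, 244, 244, 245, 244, 210, 103, 34, 26, 28, 28, 28, 28, 29, 29, 27, 29, 30, 49, 82, 97, 97, 100, 112, 151, 199, 226, 235, 240, 243, 244, 244, 243, 243, 243, 244]
225 [91, 92, 111, 177, 232, 242, 243, 241, 234, 216, 211, 211, 216, 228, 239, 241, 241, 241, 240, 240, 241, 240, 240, 241, 241, 239, 214, 162, 145, 146, 146, 146, 145, 146, 146, 146, 146, 143, 124, 80, 32, 14, 14, 16, 16, 14, 15, 15, 15, 15, 16, 43, 103, 125, 105, 84, 82, 94, 115, 134, 143, 158, 189, 203, 205, 205, 205, 204, 203, 213]
old 212 [92, 92, 113, 179, 234, 245, 244, 244, 244, 244, 244, 244, 244, 244, 244, 244, 244, 244, 244, 244, 244, 244, 244, 244, 244, 244, 244, 244, 244, 244, 244, 244, 244, 244, 244, 244, 244, 245, 243, 226, 175, 125, 88, 54, 23, 10, 11, 14, 23, 28, 29, 29, 30, 29, 30, 30, 29, 30, 28, 29, 38, 65, 86, 94, 99, 101, 111, 155, 209, 231]
old 225 [91, 93, 112, 176, 230, 243, 243, 242, 233, 217, 210, 210, 211, 214, 227, 238, 240, 240, 240, 240, 239, 240, 239, 239, 239, 239, 240, 240, 240, 237, 211, 164, 146, 145, 146, 146, 146, 145, 144, 140, 137, 135, 116, 73, 27, 6, 6, 9, 15, 15, 16, 17, 15, 16, 16, 16, 14, 15, 14, 34, 81, 113, 104, 85, 81, 87, 112, 154, 179, 203]
```

The pixel rows put the seal's front edge right at the drawer front's inner edge, so contact is imminent. Continuing in small steps.

Request:
{"method": "carry_out", "body": {
  "increments": [
    {"delta_pos":[0.0005,0,0],"rot":[0,0,0],"grip":0},
    {"delta_pos":[0.001,0,0],"rot":[0,0,0],"grip":0},
    {"delta_pos":[0.0015,0,0],"rot":[0,0,0],"grip":0},
    {"delta_pos":[0.002,0,0],"rot":[0,0,0],"grip":0},
    {"delta_pos":[0.002,0,0],"rot":[0,0,0],"grip":0},
    {"delta_pos":[0.002,0,0],"rot":[0,0,0],"grip":0},
    {"delta_pos":[0.002,0,0],"rot":[0,0,0],"grip":0},
    {"delta_pos":[0.002,0,0],"rot":[0,0,0],"grip":0},
    {"delta_pos":[0.002,0,0],"rot":[0,0,0],"grip":0},
    {"delta_pos":[0.002,0,0],"rot":[0,0,0],"grip":0}
  ]
}}

```text
clock: 35.55
eef_pos: [0.5893, 0.0417, 0.0651]
tcp_rot: [0.684, 0.729, 0.0, 0.0]
wrist_force: [-2.8, 1.2, 0.8]
finger_gap: 0.006
grasp_force: 1.0
```

Request:
{"method": "carry_out", "body": {
  "increments": [
    {"delta_pos":[0.0005,0,0],"rot":[0,0,0],"grip":0},
    {"delta_pos":[0.001,0,0],"rot":[0,0,0],"grip":0},
    {"delta_pos":[0.0015,0,0],"rot":[0,0,0],"grip":0},
    {"delta_pos":[0.002,0,0],"rot":[0,0,0],"grip":0},
    {"delta_pos":[0.0023,0,0],"rot":[0,0,0],"grip":0},
    {"delta_pos":[0.0023,0,0],"rot":[0,0,0],"grip":0},
    {"delta_pos":[0.0023,0,0],"rot":[0,0,0],"grip":0},
    {"delta_pos":[0.0023,0,0],"rot":[0,0,0],"grip":0},
    {"delta_pos":[0.0023,0,0],"rot":[0,0,0],"grip":0},
    {"delta_pos":[0.0023,0,0],"rot":[0,0,0],"grip":0}
  ]
}}

```text
clock: 36.8
eef_pos: [0.5895, 0.0417, 0.0651]
tcp_rot: [0.684, 0.729, -0.0, -0.0]
wrist_force: [-1.9, 1.4, 0.9]
finger_gap: 0.003
grasp_force: 1.5
```

Request:
{"method": "carry_out", "body": {
  "increments": [
    {"delta_pos":[0.0005,0,0],"rot":[0,0,0],"grip":0},
    {"delta_pos":[0.001,0,0],"rot":[0,0,0],"grip":0},
    {"delta_pos":[0.0013,0,0],"rot":[0,0,0],"grip":0},
    {"delta_pos":[0.0013,0,0],"rot":[0,0,0],"grip":0},
    {"delta_pos":[0.0013,0,0],"rot":[0,0,0],"grip":0},
    {"delta_pos":[0.0013,0,0],"rot":[0,0,0],"grip":0},
    {"delta_pos":[0.0013,0,0],"rot":[0,0,0],"grip":0},
    {"delta_pos":[0.0013,0,0],"rot":[0,0,0],"grip":0},
    {"delta_pos":[0.0013,0,0],"rot":[0,0,0],"grip":0},
    {"delta_pos":[0.0013,0,0],"rot":[0,0,0],"grip":0}
  ]
}}

```text
clock: 38.05
eef_pos: [0.5897, 0.0418, 0.065]
tcp_rot: [0.684, 0.729, -0.0, -0.0]
wrist_force: [-4.6, 2.2, 1.2]
finger_gap: 0.002
grasp_force: 2.4
```

The seal is felt: about 5 N total, pad force 2.4, and the advance is slowing. Backing off and rising.

Request:
{"method": "carry_out", "body": {
  "increments": [
    {"delta_pos":[-0.02,0,0],"rot":[0,0,0],"grip":0},
    {"delta_pos":[-0.1,0,0],"rot":[0,0,0],"grip":0},
    {"delta_pos":[-0.2,0,0],"rot":[0,0,0],"grip":0},
    {"delta_pos":[-0.2,0,0.15],"rot":[0,0,0],"grip":0},
    {"delta_pos":[-0.2,0,0.4],"rot":[0,0,0],"grip":0},
    {"delta_pos":[-0.2,0,0.7],"rot":[0,0,0],"grip":0},
    {"delta_pos":[-0.2,0,1],"rot":[0,0,-0.11],"grip":0},
    {"delta_pos":[-0.2,0,1],"rot":[0,0,-0.22],"grip":0},
    {"delta_pos":[-0.2,0,1],"rot":[0,0,-0.33],"grip":0},
    {"delta_pos":[-0.2,0,1],"rot":[0,0,-0.44],"grip":0}
  ]
}}

```text
clock: 39.3
eef_pos: [0.559, 0.0414, 0.2152]
tcp_rot: [0.892, 0.452, 0.0, 0.0]
wrist_force: [-0.2, 0.2, -0.9]
finger_gap: 0.003
grasp_force: 0.0
```

Request:
{"method": "carry_out", "body": {
  "increments": [
    {"delta_pos":[0,-0.08,0],"rot":[0,0,-0.11],"grip":0},
    {"delta_pos":[0.04,-0.16,0],"rot":[0,0,-0.22],"grip":0},
    {"delta_pos":[0.08,-0.24,0],"rot":[0,0,-0.33],"grip":0},
    {"delta_pos":[0.12,-0.32,0],"rot":[0,0,-0.44],"grip":0},
    {"delta_pos":[0.16,-0.4,0],"rot":[0,0,-0.56],"grip":0},
    {"delta_pos":[0.2,-0.46,0],"rot":[0,0,-0.56],"grip":0},
    {"delta_pos":[0.26,-0.48,0],"rot":[0,0,-0.56],"grip":0},
    {"delta_pos":[0.32,-0.48,0],"rot":[0,0,-0.56],"grip":0},
    {"delta_pos":[0.32,-0.48,0],"rot":[0,0,-0.56],"grip":0},
    {"delta_pos":[0.32,-0.48,0],"rot":[0,0,-0.56],"grip":0}
  ]
}}

```text
clock: 40.55
eef_pos: [0.6076, -0.0297, 0.2149]
tcp_rot: [0.999, 0.032, -0.0, -0.0]
wrist_force: [0.1, 1.3, -1.0]
finger_gap: 0.004
grasp_force: 0.0
```

Run:
```python
from h import *
im,d,p=grab('wrist'); s=bot.read_state(); print(s['eef_pos'],s['tcp_rot'].round(3),s['wrist_force'].round(2))
z=np.load('wrist.npz'); v,u=np.mgrid[0:384:2,0:512:2]; P=world('wrist',np.c_[u.ravel(),v.ravel()]); 
hsv=cv2.cvtColor(im,cv2.COLOR_RGB2HSV)[::2,::2].reshape(-1,3)
k=(P[:,2]>.093)&(P[:,2]<.17)&(abs(P[:,1]+.03)<.03)&(P[:,0]>.56)&(d[::2,::2].ravel()>0)
P=P[k]
for a in np.arange(.56,.76,.006):
    q=P[(P[:,0]>=a)&(P[:,0]<a+.006)]
    if len(q): print(a.round(3),len(q),q[:,2].min().round(3),q[:,2].max().round(3),q[:,1].min().round(3),q[:,1].max().round(3))
```

```text
[ 0.60756229 -0.02984436  0.21492575] [ 0.999  0.032 -0.    -0.   ] [ 0.06  0.2  -0.37]
0.59 58 0.119 0.126 -0.048 -0.021
0.596 37 0.12 0.124 -0.048 -0.021
0.602 22 0.111 0.123 -0.048 -0.02
0.608 61 0.096 0.122 -0.047 -0.02
0.614 24 0.118 0.122 -0.047 -0.02
0.62 50 0.116 0.121 -0.046 -0.019
0.626 15 0.117 0.12 -0.046 -0.019
0.632 17 0.116 0.12 -0.045 -0.019
0.638 14 0.116 0.119 -0.045 -0.018
0.644 31 0.099 0.118 -0.049 -0.014
0.65 30 0.1 0.118 -0.048 -0.012
0.656 62 0.097 0.156 -0.05 -0.012
0.662 70 0.1 0.156 -0.047 -0.012
0.668 20 0.099 0.102 -0.047 -0.011
0.674 2 0.1 0.101 -0.046 -0.045
0.698 16 0.093 0.095 -0.032 -0.022
0.704 21 0.093 0.095 -0.033 -0.022
```

Request:
{"method": "carry_out", "body": {
  "increments": [
    {"delta_pos":[0.05,0,0],"rot":[0,0,0],"grip":0},
    {"delta_pos":[0.1,0,-0.1],"rot":[0,0,0],"grip":0},
    {"delta_pos":[0.15,0,-0.2],"rot":[0,0,0],"grip":0},
    {"delta_pos":[0.15,0,-0.3],"rot":[0,0,0],"grip":0},
    {"delta_pos":[0.15,0,-0.38],"rot":[0,0,0],"grip":0},
    {"delta_pos":[0.15,0,-0.43],"rot":[0,0,0],"grip":0},
    {"delta_pos":[0.15,0,-0.43],"rot":[0,0,0],"grip":0},
    {"delta_pos":[0.18,0,-0.43],"rot":[0,0,0],"grip":0},
    {"delta_pos":[0.21,0,-0.43],"rot":[0,0,0],"grip":0},
    {"delta_pos":[0.23,0,-0.43],"rot":[0,0,0],"grip":0}
  ]
}}

```text
clock: 41.85
eef_pos: [0.643, -0.0302, 0.151]
tcp_rot: [0.999, 0.032, 0.0, 0.0]
wrist_force: [0.3, 0.6, -0.0]
finger_gap: 0.001
grasp_force: 0.0
```

Request:
{"method": "carry_out", "body": {
  "increments": [
    {"delta_pos":[0.04,0,-0.007],"rot":[0,0,0],"grip":0},
    {"delta_pos":[0.077,0.005,-0.011],"rot":[0,0,0],"grip":0},
    {"delta_pos":[0.111,0.007,-0.019],"rot":[0,0,0],"grip":0},
    {"delta_pos":[0.145,0.01,-0.029],"rot":[0,0,0],"grip":0},
    {"delta_pos":[0.162,0.01,-0.036],"rot":[0,0,0],"grip":0},
    {"delta_pos":[0.177,0.012,-0.043],"rot":[0,0,0],"grip":0},
    {"delta_pos":[0.193,0.013,-0.052],"rot":[0,0,0],"grip":0},
    {"delta_pos":[0.208,0.014,-0.061],"rot":[0,0,0],"grip":0},
    {"delta_pos":[0.223,0.015,-0.071],"rot":[0,0,0],"grip":0},
    {"delta_pos":[0.237,0.016,-0.081],"rot":[0,0,0],"grip":0}
  ]
}}

```text
clock: 43.1
eef_pos: [0.678, -0.0278, 0.1383]
tcp_rot: [0.999, 0.032, 0.0, 0.0]
wrist_force: [-1.2, -0.1, -0.1]
finger_gap: 0.007
grasp_force: 0.1
```

Run:
```python
from h import *
im,d,p=grab('wrist'); s=bot.read_state(); print(s['eef_pos'],s['wrist_force'].round(2),s['grasp_force'])
v,u=np.mgrid[0:384:2,0:512:2]; P=world('wrist',np.c_[u.ravel(),v.ravel()])
k=(P[:,2]>.091)&(P[:,2]<.2)&(abs(P[:,1]+.03)<.03)&(P[:,0]>.58)&(P[:,0]<.76)&(d[::2,::2].ravel()>0)
P=P[k]
for a in np.arange(.58,.76,.006):
    q=P[(P[:,0]>=a)&(P[:,0]<a+.006)]
    if len(q): print(a.round(3),len(q),np.percentile(q[:,2],[0,50,100]).round(3),q[:,1].min().round(3),q[:,1].max().round(3))
```

```text
[ 0.67815053 -0.02782382  0.13809581] [ 0.47 -0.62 -0.71] 0.0
0.604 48 [0.092 0.113 0.115] -0.041 -0.026
0.61 20 [0.103 0.112 0.114] -0.04 -0.028
0.628 1 [0.112 0.112 0.112] -0.033 -0.033
0.664 31 [0.099 0.101 0.187] -0.048 -0.012
0.67 133 [0.093 0.186 0.195] -0.048 -0.011
0.676 59 [0.095 0.186 0.194] -0.047 -0.018
0.682 188 [0.128 0.16  0.2  ] -0.039 -0.018
0.688 222 [0.138 0.151 0.18 ] -0.038 -0.017
0.694 80 [0.092 0.141 0.144] -0.038 -0.017
0.7 44 [0.091 0.094 0.095] -0.033 -0.021
0.706 27 [0.091 0.093 0.095] -0.033 -0.022
```

Request:
{"method": "carry_out", "body": {
  "increments": [
    {"delta_pos":[0.014,0,-0.011],"rot":[0,0,0],"grip":0},
    {"delta_pos":[0.027,0,-0.023],"rot":[0,0,0],"grip":0},
    {"delta_pos":[0.039,0,-0.036],"rot":[0,0,0],"grip":0},
    {"delta_pos":[0.051,0,-0.049],"rot":[0,0,0],"grip":0},
    {"delta_pos":[0.062,0,-0.063],"rot":[0,0,0],"grip":0},
    {"delta_pos":[0.073,0.005,-0.077],"rot":[0,0,0],"grip":0},
    {"delta_pos":[0.082,0.005,-0.092],"rot":[0,0,0],"grip":0},
    {"delta_pos":[0.091,0.006,-0.107],"rot":[0,0,0],"grip":0},
    {"delta_pos":[0.1,0.007,-0.123],"rot":[0,0,0],"grip":0},
    {"delta_pos":[0.1,0.007,-0.123],"rot":[0,0,0],"grip":0}
  ]
}}

```text
clock: 44.4
eef_pos: [0.6925, -0.0269, 0.1208]
tcp_rot: [0.999, 0.032, -0.0, 0.0]
wrist_force: [-5.0, 0.6, 7.8]
finger_gap: 0.005
grasp_force: 4.4
```

Request:
{"method": "carry_out", "body": {
  "increments": [
    {"delta_pos":[0.004,0,-0.007],"rot":[0,0,0],"grip":0},
    {"delta_pos":[0.007,0,-0.015],"rot":[0,0,0],"grip":0},
    {"delta_pos":[0.01,0,-0.023],"rot":[0,0,0],"grip":0},
    {"delta_pos":[0.014,0,-0.032],"rot":[0,0,0],"grip":0},
    {"delta_pos":[0.017,0,-0.04],"rot":[0,0,0],"grip":0},
    {"delta_pos":[0.019,0,-0.049],"rot":[0,0,0],"grip":0},
    {"delta_pos":[0.019,0,-0.049],"rot":[0,0,0],"grip":0},
    {"delta_pos":[0.019,0,-0.049],"rot":[0,0,0],"grip":0},
    {"delta_pos":[0.019,0,-0.049],"rot":[0,0,0],"grip":0},
    {"delta_pos":[0.019,0,-0.049],"rot":[0,0,0],"grip":0}
  ]
}}

```text
clock: 45.65
eef_pos: [0.6956, -0.0267, 0.1137]
tcp_rot: [0.999, 0.032, -0.0, 0.0]
wrist_force: [-5.0, 0.2, 8.1]
finger_gap: 0.004
grasp_force: 4.5
```

Request:
{"method": "carry_out", "body": {
  "increments": [
    {"delta_pos":[0.003,0,-0.009],"rot":[0,0,0],"grip":0},
    {"delta_pos":[0.005,0,-0.017],"rot":[0,0,0],"grip":0},
    {"delta_pos":[0.007,0,-0.026],"rot":[0,0,0],"grip":0},
    {"delta_pos":[0.009,0,-0.034],"rot":[0,0,0],"grip":0},
    {"delta_pos":[0.01,0,-0.042],"rot":[0,0,0],"grip":0},
    {"delta_pos":[0.011,0,-0.05],"rot":[0,0,0],"grip":0},
    {"delta_pos":[0.011,0,-0.05],"rot":[0,0,0],"grip":0},
    {"delta_pos":[0.011,0,-0.05],"rot":[0,0,0],"grip":0},
    {"delta_pos":[0.011,0,-0.05],"rot":[0,0,0],"grip":0},
    {"delta_pos":[0.011,0,-0.05],"rot":[0,0,0],"grip":0}
  ]
}}

```text
clock: 46.9
eef_pos: [0.6976, -0.0266, 0.1059]
tcp_rot: [0.999, 0.032, 0.0, -0.0]
wrist_force: [-3.3, 0.3, 4.9]
finger_gap: 0.007
grasp_force: 3.2
```

Request:
{"method": "carry_out", "body": {
  "increments": [
    {"delta_pos":[0.001,0,-0.004],"rot":[0,0,0],"grip":0},
    {"delta_pos":[0.002,0,-0.008],"rot":[0,0,0],"grip":0},
    {"delta_pos":[0.003,0,-0.012],"rot":[0,0,0],"grip":0},
    {"delta_pos":[0.003,0,-0.016],"rot":[0,0,0],"grip":0},
    {"delta_pos":[0.003,0,-0.02],"rot":[0,0,0],"grip":0},
    {"delta_pos":[0.003,0,-0.023],"rot":[0,0,0],"grip":0},
    {"delta_pos":[0.003,0,-0.023],"rot":[0,0,0],"grip":0},
    {"delta_pos":[0.003,0,-0.023],"rot":[0,0,0],"grip":0},
    {"delta_pos":[0.003,0,-0.023],"rot":[0,0,0],"grip":0},
    {"delta_pos":[0.003,0,-0.023],"rot":[0,0,0],"grip":0}
  ]
}}

```text
clock: 48.15
eef_pos: [0.6981, -0.0266, 0.1018]
tcp_rot: [0.999, 0.032, 0.0, -0.0]
wrist_force: [-2.5, 0.9, 4.3]
finger_gap: 0.003
grasp_force: 2.3
```

Request:
{"method": "carry_out", "body": {
  "increments": [
    {"delta_pos":[0,0,-0.002],"rot":[0,0,0],"grip":0},
    {"delta_pos":[0,0,-0.004],"rot":[0,0,0],"grip":0},
    {"delta_pos":[0,0,-0.005],"rot":[0,0,0],"grip":0},
    {"delta_pos":[0,0,-0.006],"rot":[0,0,0],"grip":0},
    {"delta_pos":[0,0,-0.006],"rot":[0,0,0],"grip":0},
    {"delta_pos":[0,0,-0.006],"rot":[0,0,0],"grip":0},
    {"delta_pos":[0,0,-0.006],"rot":[0,0,0],"grip":0},
    {"delta_pos":[0,0,-0.006],"rot":[0,0,0],"grip":0},
    {"delta_pos":[0,0,-0.006],"rot":[0,0,0],"grip":0},
    {"delta_pos":[0,0,-0.006],"rot":[0,0,0],"grip":0}
  ]
}}

```text
clock: 49.4
eef_pos: [0.698, -0.0266, 0.1008]
tcp_rot: [0.999, 0.032, 0.0, -0.0]
wrist_force: [0.5, 1.9, 2.8]
finger_gap: 0.005
grasp_force: 1.7
```

Request:
{"method": "carry_out", "body": {
  "increments": [
    {"delta_pos":[0,0,-0.002],"rot":[0,0,0],"grip":0},
    {"delta_pos":[0,0,-0.004],"rot":[0,0,0],"grip":0},
    {"delta_pos":[0,0,-0.005],"rot":[0,0,0],"grip":0},
    {"delta_pos":[0,0,-0.005],"rot":[0,0,0],"grip":0},
    {"delta_pos":[0,0,-0.005],"rot":[0,0,0],"grip":0},
    {"delta_pos":[0,0,-0.005],"rot":[0,0,0],"grip":0},
    {"delta_pos":[0,0,-0.005],"rot":[0,0,0],"grip":0},
    {"delta_pos":[0,0,-0.005],"rot":[0,0,0],"grip":0},
    {"delta_pos":[0,0,-0.005],"rot":[0,0,0],"grip":0},
    {"delta_pos":[0,0,-0.005],"rot":[0,0,0],"grip":0}
  ]
}}

```text
clock: 50.65
eef_pos: [0.6979, -0.0269, 0.1001]
tcp_rot: [0.999, 0.032, 0.0, 0.0]
wrist_force: [1.4, 2.6, 3.3]
finger_gap: 0.005
grasp_force: 1.9
```

Request:
{"method": "carry_out", "body": {
  "increments": [
    {"delta_pos":[0,0,-0.002],"rot":[0,0,0],"grip":0},
    {"delta_pos":[0,0,-0.004],"rot":[0,0,0],"grip":0},
    {"delta_pos":[0,0,-0.005],"rot":[0,0,0],"grip":0},
    {"delta_pos":[0,0,-0.005],"rot":[0,0,0],"grip":0},
    {"delta_pos":[0,0,-0.005],"rot":[0,0,0],"grip":0},
    {"delta_pos":[0,0,-0.005],"rot":[0,0,0],"grip":0},
    {"delta_pos":[0,0,-0.005],"rot":[0,0,0],"grip":0},
    {"delta_pos":[0,0,-0.005],"rot":[0,0,0],"grip":0},
    {"delta_pos":[0,0,-0.005],"rot":[0,0,0],"grip":0},
    {"delta_pos":[0,0,-0.005],"rot":[0,0,0],"grip":0}
  ]
}}

```text
clock: 51.9
eef_pos: [0.698, -0.0269, 0.0996]
tcp_rot: [0.999, 0.032, 0.0, 0.0]
wrist_force: [2.2, 2.0, 4.6]
finger_gap: 0.007
grasp_force: 2.5
```

Request:
{"method": "carry_out", "body": {
  "increments": [
    {"delta_pos":[0,0,-0.002],"rot":[0,0,0],"grip":0},
    {"delta_pos":[0,0,-0.003],"rot":[0,0,0],"grip":0},
    {"delta_pos":[0,0,-0.004],"rot":[0,0,0],"grip":0},
    {"delta_pos":[0,0,-0.004],"rot":[0,0,0],"grip":0},
    {"delta_pos":[0,0,-0.004],"rot":[0,0,0],"grip":0},
    {"delta_pos":[0,0,-0.004],"rot":[0,0,0],"grip":0},
    {"delta_pos":[0,0,-0.004],"rot":[0,0,0],"grip":0},
    {"delta_pos":[0,0,-0.004],"rot":[0,0,0],"grip":0},
    {"delta_pos":[0,0,-0.004],"rot":[0,0,0],"grip":0},
    {"delta_pos":[0,0,-0.004],"rot":[0,0,0],"grip":0}
  ]
}}

```text
clock: 53.15
eef_pos: [0.698, -0.0269, 0.0995]
tcp_rot: [0.999, 0.032, 0.0, 0.0]
wrist_force: [0.6, 2.1, 7.7]
finger_gap: 0.006
grasp_force: 3.7
```

The stop is felt: z stalls at 0.0995 while the force rises. Lifting off and checking the lever.

Request:
{"method": "carry_out", "body": {
  "increments": [
    {"delta_pos":[0,0,0.01],"rot":[0,0,0],"grip":0},
    {"delta_pos":[0,0,0.03],"rot":[0,0,0],"grip":0},
    {"delta_pos":[0,0,0.06],"rot":[0,0,0],"grip":0},
    {"delta_pos":[0,0,0.15],"rot":[0,0,0],"grip":0},
    {"delta_pos":[-0.05,0,0.3],"rot":[0,0,0],"grip":0},
    {"delta_pos":[-0.15,0,0.5],"rot":[0,0,0],"grip":0},
    {"delta_pos":[-0.25,0,0.6],"rot":[0,0,0],"grip":0},
    {"delta_pos":[-0.3,0,0.7],"rot":[0,0,0],"grip":0},
    {"delta_pos":[-0.3,0,0.7],"rot":[0,0,0],"grip":0},
    {"delta_pos":[-0.3,0,0.7],"rot":[0,0,0],"grip":0}
  ]
}}

```text
clock: 54.4
eef_pos: [0.6526, -0.0269, 0.2029]
tcp_rot: [0.999, 0.032, -0.001, 0.0]
wrist_force: [-0.9, 0.1, -0.6]
finger_gap: 0.007
grasp_force: 0.0
```

Run:
```python
from h import *
im,d,p=grab('wrist'); s=bot.read_state(); print(s['eef_pos'],s['wrist_force'].round(2),s['clock'])
v,u=np.mgrid[0:384,0:512]; P=world('wrist',np.c_[u.ravel(),v.ravel()])
k=(P[:,2]>.091)&(P[:,2]<.17)&(abs(P[:,1]+.03)<.03)&(P[:,0]>.58)&(P[:,0]<.76)&(d.ravel()>0)
P=P[k]
for a in np.arange(.58,.76,.006):
    q=P[(P[:,0]>=a)&(P[:,0]<a+.006)]
    if len(q): print(a.round(3),len(q),np.percentile(q[:,2],[0,50,100]).round(4),q[:,1].min().round(3),q[:,1].max().round(3))
```

```text
[ 0.65255556 -0.02688171  0.20258387] [ 1.12 -0.02 -0.16] 54.45
0.61 7 [0.0961 0.0972 0.0979] -0.048 -0.047
0.616 24 [0.0947 0.0969 0.0981] -0.047 -0.019
0.622 66 [0.0953 0.0967 0.0983] -0.047 -0.018
0.628 59 [0.0952 0.0968 0.0984] -0.046 -0.018
0.634 165 [0.094  0.097  0.0988] -0.046 -0.018
0.64 78 [0.0943 0.0972 0.1011] -0.046 -0.013
0.646 141 [0.0952 0.0987 0.1017] -0.05 -0.012
0.652 232 [0.0919 0.0984 0.1019] -0.05 -0.011
0.658 257 [0.0952 0.0987 0.1025] -0.05 -0.011
0.664 191 [0.0951 0.0998 0.1019] -0.048 -0.011
0.67 291 [0.0912 0.0982 0.1017] -0.048 -0.011
0.676 242 [0.0916 0.0982 0.1022] -0.047 -0.014
0.682 209 [0.096  0.0981 0.101 ] -0.039 -0.018
0.688 211 [0.0967 0.0981 0.1   ] -0.039 -0.017
0.694 214 [0.0965 0.0985 0.1003] -0.039 -0.017
0.7 213 [0.0966 0.0987 0.1006] -0.038 -0.017
0.706 219 [0.0968 0.0987 0.1005] -0.038 -0.016
0.712 176 [0.0979 0.1007 0.1028] -0.037 -0.015
```

The lever stayed flat after letting go: its upper face is at about 0.0985 m along its whole length. Handing in.

```bash
python3 -c "
from bench import bot
print(bot.finish_job())"
```

```text
the job is handed in; nothing more can be done
None
```

The job is handed in with no verdict returned: the organiser was put in lids up, the drawer was pushed onto its seal at about 5 N, and the lever was flat in the depth image after I let go, though I had no direct reading of the drawer clamp force.

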